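# Fit a tapered plug to its valve body and rock it to see that it turns free

## Robot

A 6-joint arm with a two-finger parallel gripper is mounted at the origin on the work surface. World frame = base frame: x ahead of the robot, y to its left, z up, the work surface at z = 0. Lengths are in mm, angles in rad, forces in N, time in s.
With the tool pointing down it reaches from about 400 to 925 mm from the base axis. Payload 12.5 kg.
Tool frame: the origin (TCP) lies on the mounting face of the last link; the fingertips stand 190 mm ahead of it and the grasp point (between the pads) lies 171 mm ahead of it (env.grasp_offset is the distance from the TCP to the grasp point, in mm); z points along the fingers, y is the direction in which the jaws open and shut (so a half turn about z gives the same grasp; the last joint's range is limited). The gripper opens to 95 mm and grips with 3 to 60 N. Pads are 20 mm wide; open, the fingers measure 119 mm over their backs; the gripper's body (75 mm by 180 mm) begins 59 mm behind the grasp point.
Start: joints at [-1.443, 0.491, 1.559, -0, 1.092, -0.106], TCP at [144.817, -607.991, 404.761] pointing down, gripper open.
Joint ranges: [-3.1, 3.1], [-0.84, 2.19], [0.05, 2.79], [-1.13, 4.28], [0.06, 2.93], [-2.69, 2.69]. Speed limits (rad/s): [2.22, 2.22, 2.79, 3.14, 3.14, 3.14].

## Interface

Orientations are given as [roll, pitch, yaw] about the fixed x, y, z axes, in that order (R = Rz(yaw) Ry(pitch) Rx(roll)).
In Python, from cell import env, viewer gives the robot as it stands.
- The arm moves only by the tool play_rows, never from a script. Its argument "increments" is a list of rows, each an object of numbers: "dx", "dy", "dz": the shift along the tool's x, y, z in mm; "rx", "ry", "rz": the turn, a rotation vector about the tool's x, y, z in units of 6 degrees (1.0 is 6 degrees). A call has 1 to 8 rows; each row is the pose to reach, as a shift and turn from the pose measured when the call began, along the tool's axes at that moment; what a row does not reach only later rows make up. A row lasts 1/12 s, in which the tool goes at most 41.7 mm and 7.16 degrees, less where a joint would pass 70% of its speed; a pose out of reach is approached as far as the arm can. A call with a gripper value outside its range is refused whole. "fingers" is the opening, from 0 (shut) to 1 (fully open), set as the call begins (left out, the last holds). The fingers move at their own pace and stop on an object; the grip force is fixed at half the most. Time passes only in rows, so rows that repeat a pose let the fingers close. It gives the time, the measured TCP pose, the force and the opening at its end, in the units of the state.
- env.state(): the state, without advancing time (a new reading comes with each control period).
- viewer.read_camera(name): name is "scene" or "side" or "wrist"; returns a dict with "image" (400x640x3 uint8, red, green, blue), "fx", "fy", "cx", "cy" (pixels), "k1" (the pictures are not rectified: a ray, as slopes to the right and down, at radius r is drawn at 1 + k1 r^2 times it, then the intrinsics apply), "rvec" (rotation vector, rad) and "tvec" (3), from world to camera coordinates, as OpenCV has them. Camera axes: x right, y down, z forward; pixel columns grow to the right and rows downward; lengths in mm; the calibration is good to about 2 mm. A picture is of the moment at which its call begins. There is no depth.
- env.job_done(): hands the job in, once; it reports no verdict.
The state is a dict: "t": time; "joints": joint angles; "qvel": joint speeds; "tau": joint torques, N m; "eef_pos": TCP position; "tcp_rot": TCP orientation; "ft_force": force on the tool from outside, world axes, zero at the start; "moment": the same for the moment, N m; "opening": opening from 0.0 (shut) to 1.0 (fully open).
Only numpy, scipy, OpenCV 4.12 (cv2) and the standard library are available. Lean on these libraries where they do the work, as an engineer would, in place of code of your own. Each camera call takes 0.05 s, during which the arm holds its last target.

## Task

Take the larger of the two brass tapered plugs out of the wooden rack and lower it, without dropping it, into the tapered bore of the larger valve body until its collar rests fully home on the rim, with its T-bar in line with the pipe. Then, keeping it fully seated, rock it about 45 degrees round by the T-bar and back to check that it turns free, and leave it standing fully seated with the T-bar in line with the pipe again. Leave the smaller plug undisturbed in the rack.

Things in the scene. Friction and masses are not known exactly. Their poses are not given: they have to be found in the camera images.
- plug: Larger brass plug, loose, 0.4-0.65 kg, upright in either rack pocket. Origin: centre of its underside; z up its axis, x along its T-bar. From below: cone 26 mm across growing to 44 at 50 mm height; collar 54 across, 50-58 mm; neck 16 across, 58-70 mm; T-bar 60 long (x), 14 thick (y), 70-92 mm high, gripped across its thickness from above. Dark port mark on the cone at +x and -x.
- plug_grip (a point): Centre of the larger plug's T-bar, on the plug's axis, 81 mm above its underside; axes as the plug's.
- valve: Larger brass valve body, fixed. Origin: centre of the underside of its 85 x 85 x 8 mm foot plate, on the bench; z up, x along the pipe: flanged stubs both ways (alike), ends 70 mm from the axis, flange tops 65 mm up. Barrel 66 mm across; upright tapered bore 46 mm across at the rim (70 mm up), 28 mm at 20 mm up: 1 mm play round the seated plug. Home = collar resting on the rim.
- valve_seat (a point): Where the larger plug's origin (centre of its underside) lies when it is fully seated: on the bore's axis, 20 mm above the bench; axes as the valve body's.
- valve_mouth (a point): Centre of the larger valve body's mouth, level with the rim, 70 mm above the bench.
- small_valve: A smaller valve body, fixed, of the same make: rim 54 mm above the bench and 48 mm across, bore mouth 32 mm, pipe ends 55 mm from the axis. Not used. Origin and axes as for the larger one. The two bodies may stand either way round.
- small_plug: The smaller plug, loose, 77 mm tall, cone 20 to 30 mm, collar 40 mm across, T-bar 40 mm long and 11 mm thick, standing in the rack's other pocket. Origin: centre of its underside, axes as the larger plug's. Leave it in place.
- rack: Wooden block, fixed, 90 mm (x) x 210 mm (y) x 34 mm tall, with two round pockets 34 mm across and 12 mm deep at y = +55 and -55 mm. Origin: centre of its underside.

How it is judged:
By the outcome, as a careful person would: the job done as asked, in the order asked, and still so for the second after the job is handed in, with the robot touching nothing.
It also fails if it takes over 45 s, if anything falls off the work surface, if the arm or the gripper's body presses on something with over 40 N, if the wrist force passes 120 N, or if a joint passes its speed limit or range.

## Working session

There is one attempt and no reset: what is moved stays moved. The work goes in short steps, Python scripts to look and compute and a tool call to move; the robot and the scene stay as the last step left them, time stands still between calls to the robot, and variables do not carry over. Pictures are saved under pics/ and viewed, and the job is handed in when it is done.

Besides the shell and the picture viewer there is one more tool, called by a JSON object that holds its "op" and its "data", one argument or row to a line. play_rows: Moves the arm, as the interface text tells. Its arguments: {"type":"object","properties":{"increments":{"type":"array","items":{"type":"object","properties":{"dx":{"type":"number"},"dy":{"type":"number"},"dz":{"type":"number"},"rx":{"type":"number"},"ry":{"type":"number"},"rz":{"type":"number"}}}},"fingers":{"type":"number"}},"required":["increments"]}

```bash
mkdir -p pics; ls; cat > h.py <<'E'
import numpy as np, cv2, pickle
from scipy.spatial.transform import Rotation as R
from cell import env, viewer
def shot(name,fn):
    c=viewer.read_camera(name); pickle.dump(c,open(f'pics/{fn}.pkl','wb'))
    cv2.imwrite(f'pics/{fn}.png',c['image'][:,:,::-1]); return c
def load(fn): return pickle.load(open(f'pics/{fn}.pkl','rb'))
def ray(c,u,v):
    x=(u-c['cx'])/c['fx']; y=(v-c['cy'])/c['fy']; rd=np.hypot(x,y); r=rd
    for _ in range(50): r=rd/(1+c['k1']*r*r)
    s=r/rd if rd>0 else 1
    Rm=cv2.Rodrigues(np.array(c['rvec'],float))[0]; t=np.array(c['tvec'],float).ravel()
    return -Rm.T@t, Rm.T@np.array([x*s,y*s,1])
def at_z(c,u,v,z):
    o,d=ray(c,u,v); return o+d*(z-o[2])/d[2]
def proj(c,p):
    Rm=cv2.Rodrigues(np.array(c['rvec'],float))[0]; q=(np.atleast_2d(p)@Rm.T)+np.array(c['tvec'],float).ravel()
    xy=q[:,:2]/q[:,2:]; r2=(xy**2).sum(1,keepdims=True); xy=xy*(1+c['k1']*r2)
    return np.c_[xy[:,0]*c['fx']+c['cx'],xy[:,1]*c['fy']+c['cy']]
def crop(fn,x0,y0,x1,y1,s,out):
    im=cv2.imread(f'pics/{fn}.png')[y0:y1,x0:x1]; cv2.imwrite(f'pics/{out}.png',cv2.resize(im,None,fx=s,fy=s,interpolation=cv2.INTER_CUBIC))
E
python3 - <<'E'
from h import *
for n in ('scene','side','wrist'):
    c=shot(n,n+'0'); o,_=ray(c,0,0); print(n,o.round(),c['fx'],c['k1'])
im=[cv2.imread(f'pics/{n}0.png') for n in('scene','side')]
print(env.state())
E
```

```text
pics
scene [1201.  442.  889.] 475.1651756722835 -0.03274035417790028
side [ 391. -839.  598.] 428.4247469495788 -0.07266676352956764
wrist [ 215. -591.  383.] 308.3188929261747 -0.012121208468486895
{'t': 0.15, 'joints': array([-1.44260467e+00,  4.91401299e-01,  1.55933638e+00,  7.68513817e-06,
        1.09173042e+00, -1.05591513e-01]), 'qvel': array([-0.00104115, -0.00144161, -0.0025705 ,  0.00013828,  0.0013259 ,
        0.00017851]), 'tau': array([ 1.98542533e-03, -6.12895060e+01, -2.58277005e+01,  6.92112395e-02,
        4.73192800e-02, -8.42913528e-05]), 'eef_pos': array([ 144.81067731, -607.95831225,  404.29894911]), 'tcp_rot': array([-3.14072280e+00, -9.90466784e-05,  2.33779578e-01]), 'ft_force': array([0.17866167, 0.89296226, 0.23927657]), 'moment': array([ 0.03677912,  0.03478064, -0.00709168]), 'opening': 1.0010775510703063}
```

View pics/scene0.png

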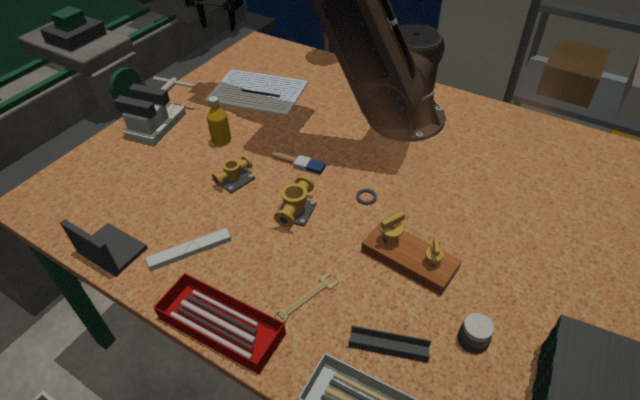

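View pics/side0.png

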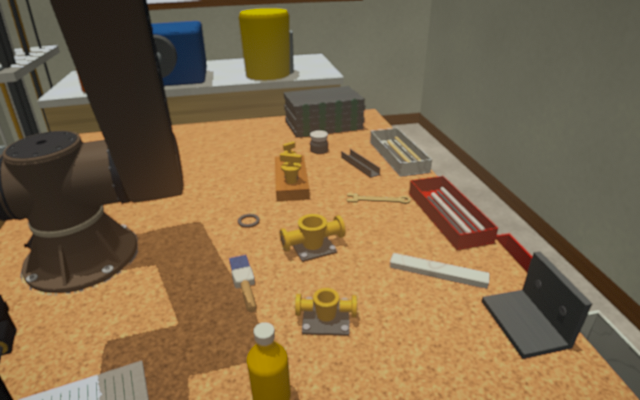

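View pics/wrist0.png

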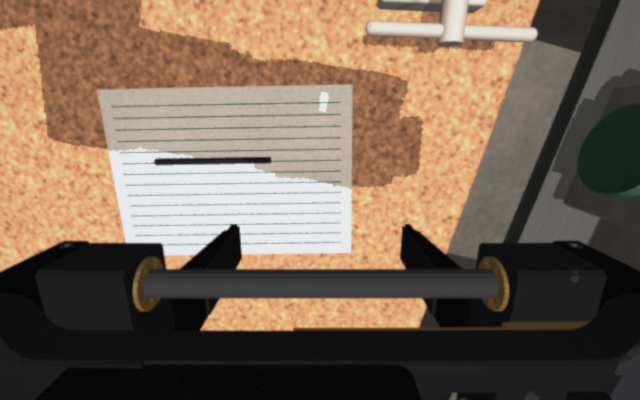

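The scene view shows the larger valve at about (294,198) and the smaller one at (234,172). The rack is near (410,255), with the larger plug at (392,230) and the smaller at (434,253). I'll enlarge these.

```bash
python3 - <<'E'
from h import *
crop('scene0',350,195,470,295,6.5,'c1'); crop('scene0',260,165,340,230,9,'c2'); crop('side0',265,135,365,265,4.5,'c3')
c=load('scene0'); s=load('side0')
print(at_z(c,392,222,100)); print(at_z(c,294,193,70)); print(at_z(s,313,222,70))
E
```

```text
[516.30289648 191.64534305 100.        ]
[526.53206511 -67.27146766  70.        ]
[525.54154428 -73.13946555  70.        ]
```

View pics/c1.png

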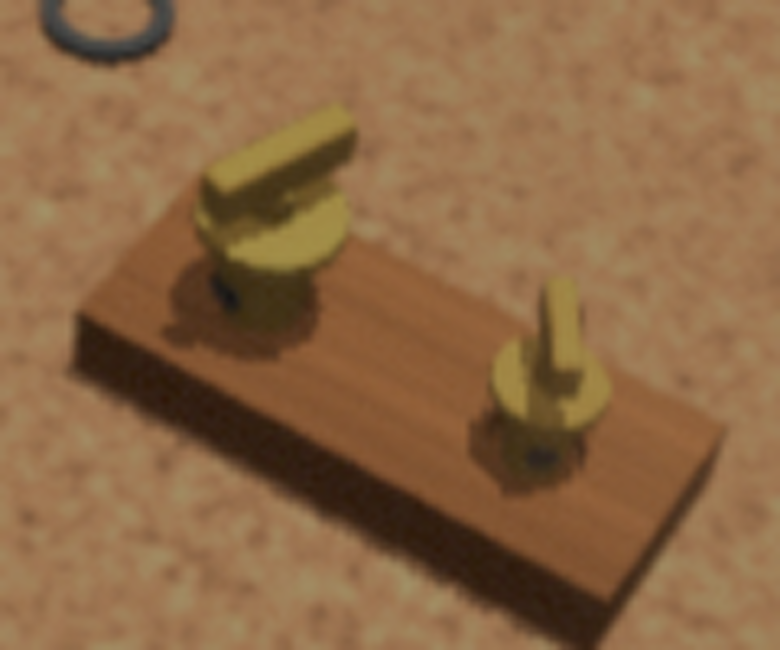

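View pics/c2.png

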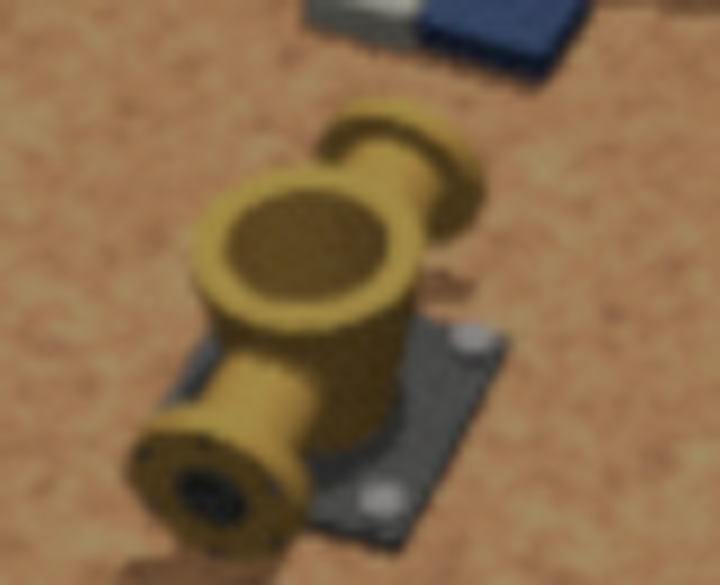

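View pics/c3.png

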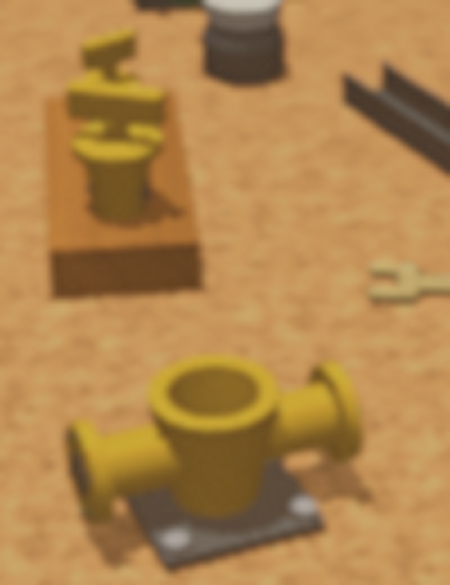

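```bash
python3 - <<'E'
from h import *
c=load('scene0'); s=load('side0'); w=load('wrist0')
f=lambda x,y:at_z(c,350+x/6.5,195+y/6.5,114)
a,b=f(209,182),f(343,113); print('bar',a,b,(a+b)/2,np.linalg.norm(a-b),np.degrees(np.arctan2(*(a-b)[1::-1])))
g=lambda x,y:at_z(s,265+x/4.5,135+y/4.5,114)
a,b=g(73,86),g(163,91);print('bar side',a,b,(a+b)/2)
print('valve c',at_z(c,260+309/9,165+248/9,70)); print('valve s',at_z(s,265+215/4.5,135+393/4.5,70))
h=lambda x,y:at_z(c,260+x/9,165+y/9,65)
a,b=h(402,98),h(212,415);print('flange tops',a,b,(a+b)/2,np.degrees(np.arctan2(*(a-b)[1::-1])))
h=lambda x,y:at_z(s,265+x/4.5,135+y/4.5,65)
a,b=h(80,425),h(335,368);print('flange tops s',a,b,(a+b)/2,np.degrees(np.arctan2(*(a-b)[1::-1])))
r=lambda x,y:at_z(c,350+x/6.5,195+y/6.5,34)
for p in ((78,312),(605,600),(722,430)):print('rack',r(*p))
st=env.state(); Rt=R.from_euler('xyz',st['tcp_rot']); o,_=ray(w,0,0); print('cam in tool',Rt.inv().apply(o-st['eef_pos']), 'opt axis tool',Rt.inv().apply(ray(w,w['cx'],w['cy'])[1]))
print(Rt.as_matrix().round(3))
E
```

```text
bar [542.14029778 178.88183522 114.        ] [489.88865869 204.16237245 114.        ] [516.01447824 191.52210383 114.        ] 58.04601063121541 -25.81875826921088
bar side [490.11401969 195.60133255 114.        ] [541.0706774  177.32288134 114.        ] [515.59234854 186.46210695 114.        ]
valve c [524.80107532 -67.44263954  70.        ]
valve s [524.82925897 -74.31371882  70.        ]
flange tops [455.76882442 -82.07343102  65.        ] [586.85020731 -57.15330167  65.        ] [521.30951586 -69.61336635  65.        ] -169.2358456218077
flange tops s [457.75257644 -80.6460347   65.        ] [588.85015163 -57.56611513  65.        ] [523.30136404 -69.10607491  65.        ] -170.01531085933698
rack [554.26702008 139.52250616  34.        ]
rack [573.71596813 346.1147871   34.        ]
rack [487.07323332 354.86850513  34.        ]
cam in tool [71.89742561 -0.2879325  20.87202776] opt axis tool [-2.57023228e-01 -1.26297169e-04  9.66405218e-01]
[[ 0.973  0.232 -0.   ]
 [ 0.232 -0.973  0.001]
 [ 0.    -0.001 -1.   ]]
```

```bash
cat >> h.py <<'E'
def go(x,y,z,yawdeg):
    st=env.state(); Rt=R.from_euler('xyz',st['tcp_rot']); d=Rt.inv().apply(np.array([x,y,z])-st['eef_pos'])
    T=R.from_euler('xyz',[np.pi,0,np.radians(yawdeg)]); rv=np.degrees((Rt.inv()*T).as_rotvec())/6
    print('t',round(st['t'],2),'pos',st['eef_pos'].round(1),'rot',np.degrees(st['tcp_rot']).round(2),'shift',d.round(1),'|d|',np.linalg.norm(d).round(1),'rot',rv.round(3),'F',st['ft_force'].round(1),'op',round(st['opening'],3))
E
python3 - <<'E'
from h import *
go(525,-71,404,10.5)
E
```

```text
t 0.15 pos [ 144.8 -608.   404.3] rot [-1.7995e+02 -1.0000e-02  1.3390e+01] shift [ 494.2 -434.3    0.7] |d| 657.9 rot [-0.008 -0.001  0.482] F [0.2 0.9 0.2] op 1.001
```

{"op": "play_rows", "data": {
  "increments": [
    {"dx":10,"dy":-9},
    {"dx":30,"dy":-26},
    {"dx":55,"dy":-48},
    {"dx":82,"dy":-72},
    {"dx":110,"dy":-97},
    {"dx":138,"dy":-121},
    {"dx":166,"dy":-146},
    {"dx":194,"dy":-170}
  ]
}}

```text
invalid input
```

```bash
python3 - <<'E'
from h import *
go(525,-71,404,10.5)
E
```

```text
t 0.15 pos [ 144.8 -608.   404.3] rot [-1.7995e+02 -1.0000e-02  1.3390e+01] shift [ 494.2 -434.3    0.7] |d| 657.9 rot [-0.008 -0.001  0.482] F [0.2 0.9 0.2] op 1.001
```

{"op": "play_rows", "data": {
  "increments": [
    {"dx":10,"dy":-9,"dz":0,"rx":0,"ry":0,"rz":0},
    {"dx":30,"dy":-26,"dz":0,"rx":0,"ry":0,"rz":0},
    {"dx":55,"dy":-48,"dz":0,"rx":0,"ry":0,"rz":0},
    {"dx":82,"dy":-72,"dz":0,"rx":0,"ry":0,"rz":0},
    {"dx":110,"dy":-97,"dz":0,"rx":0,"ry":0,"rz":0},
    {"dx":138,"dy":-121,"dz":0,"rx":0,"ry":0,"rz":0},
    {"dx":166,"dy":-146,"dz":0,"rx":0,"ry":0,"rz":0},
    {"dx":194,"dy":-170,"dz":0,"rx":0,"ry":0,"rz":0}
  ],
  "fingers": 1
}}

```text
t: 0.82
eef_pos: [294.8, -395.1, 404.4]
tcp_rot: [-3.14, -0.0, 0.234]
ft_force: [1.2, -0.1, 0.4]
opening: 1.001
```

```bash
python3 - <<'E'
from h import *
go(525,-71,404,10.5)
E
```

```text
t 0.82 pos [ 294.8 -395.1  404.4] rot [-1.7994e+02 -1.0000e-02  1.3390e+01] shift [ 299.  -262.     0.8] |d| 397.5 rot [-0.011 -0.001  0.482] F [ 1.2 -0.1  0.4] op 1.001
```

{"op": "play_rows", "data": {
  "increments": [
    {"dx":28,"dy":-25,"dz":0,"rx":0,"ry":0,"rz":0},
    {"dx":58,"dy":-51,"dz":0,"rx":0,"ry":0,"rz":0},
    {"dx":88,"dy":-77,"dz":0,"rx":0,"ry":0,"rz":0.1},
    {"dx":118,"dy":-103,"dz":0,"rx":0,"ry":0,"rz":0.2},
    {"dx":148,"dy":-129,"dz":0,"rx":0,"ry":0,"rz":0.3},
    {"dx":178,"dy":-155,"dz":0,"rx":0,"ry":0,"rz":0.4},
    {"dx":208,"dy":-182,"dz":0,"rx":0,"ry":0,"rz":0.48},
    {"dx":235,"dy":-206,"dz":0,"rx":0,"ry":0,"rz":0.48}
  ],
  "fingers": 1
}}

```text
t: 1.48
eef_pos: [476.2, -137.5, 404.7]
tcp_rot: [-3.14, -0.0, 0.183]
ft_force: [0.4, -0.9, -0.1]
opening: 1.0
```

```bash
python3 - <<'E'
from h import *
go(525,-71,404,10.5)
E
```

```text
t 1.48 pos [ 476.2 -137.5  404.7] rot [-1.7993e+02 -1.0000e-02  1.0510e+01] shift [ 60.1 -56.5   0.8] |d| 82.5 rot [-0.012 -0.001  0.002] F [ 0.4 -0.9 -0.1] op 1.0
```

{"op": "play_rows", "data": {
  "increments": [
    {"dx":25,"dy":-23,"dz":0,"rx":0,"ry":0,"rz":0},
    {"dx":45,"dy":-42,"dz":0,"rx":0,"ry":0,"rz":0},
    {"dx":57,"dy":-53,"dz":0,"rx":0,"ry":0,"rz":0},
    {"dx":60,"dy":-56.5,"dz":0,"rx":0,"ry":0,"rz":0},
    {"dx":60,"dy":-56.5,"dz":0,"rx":0,"ry":0,"rz":0},
    {"dx":60,"dy":-56.5,"dz":0,"rx":0,"ry":0,"rz":0}
  ],
  "fingers": 1
}}

```text
t: 1.98
eef_pos: [524.3, -71.0, 404.7]
tcp_rot: [-3.14, 0.0, 0.184]
ft_force: [0.9, 0.7, -0.7]
opening: 0.997
```

```bash
python3 - <<'E'
from h import *
shot('wrist','w1'); go(525,-71,404,10.5); go(515.8,189,404,-24)
E
```

```text
t 2.03 pos [524.2 -71.5 404.8] rot [-1.7992e+02  2.0000e-02  1.0480e+01] shift [ 0.8 -0.3  0.8] |d| 1.2 rot [-0.013  0.003 -0.003] F [ 0.2 -0.6  0.2] op 0.999
t 2.03 pos [524.2 -71.5 404.8] rot [-1.7992e+02  2.0000e-02  1.0480e+01] shift [  39.1 -257.6    1.1] |d| 260.6 rot [-0.011  0.007  5.747] F [ 0.2 -0.6  0.2] op 0.999
```

View pics/w1.png

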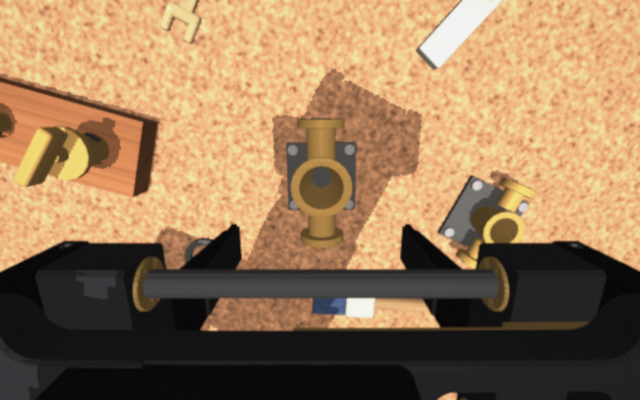

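The wrist view shows the large valve centred at about (321,187) with its pipe running nearly along image columns. I'll overlay predicted outlines to refine its pose.

```bash
cat >> h.py <<'E'
def circ(cx,cy,z,r,n=90):
    a=np.linspace(0,2*np.pi,n); return np.c_[cx+r*np.cos(a),cy+r*np.sin(a),np.full(n,z)]
def overlay(fn,curves,x0,y0,x1,y1,s,out):
    c=load(fn); im=cv2.resize(np.ascontiguousarray(c['image'][y0:y1,x0:x1,::-1]),None,fx=s,fy=s,interpolation=cv2.INTER_CUBIC)
    for k,cv in enumerate(curves):
        p=((proj(c,cv)+0.5-[x0,y0])*s).astype(np.int32); cv2.polylines(im,[p],False,[(0,0,255),(255,0,0),(0,255,0),(255,0,255)][k%4],1,cv2.LINE_AA)
    cv2.imwrite(f'pics/{out}.png',im)
def valve_curves(x,y,yaw):
    a=np.radians(yaw); M=np.array([[np.cos(a),-np.sin(a)],[np.sin(a),np.cos(a)]])
    sq=np.array([[1,1],[1,-1],[-1,-1],[-1,1],[1,1]])*42.5
    ax=np.array([[-70,0],[70,0]])
    return [circ(x,y,70,33),circ(x,y,70,23),np.c_[sq@M.T+[x,y],np.full(5,8)],np.c_[ax@M.T+[x,y],[65,65]]]
E
python3 - <<'E'
from h import *
v=valve_curves(524.5,-70.5,10.5)
overlay('w1',v,260,100,380,260,3.7,'o1'); overlay('scene0',v,260,165,340,230,9,'o2'); overlay('side0',v,265,200,365,265,7,'o3')
E
```

```text
(no output)
```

View pics/o1.png

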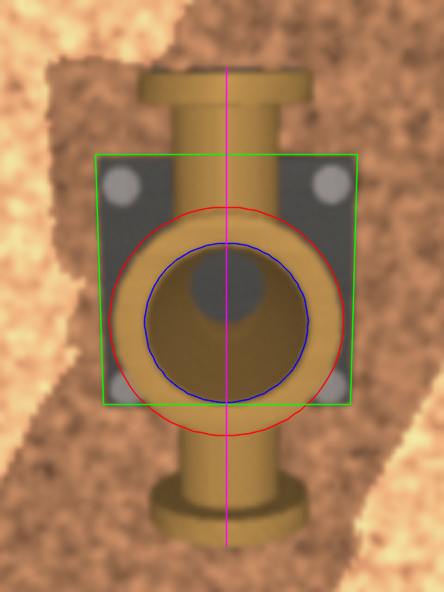

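View pics/o2.png

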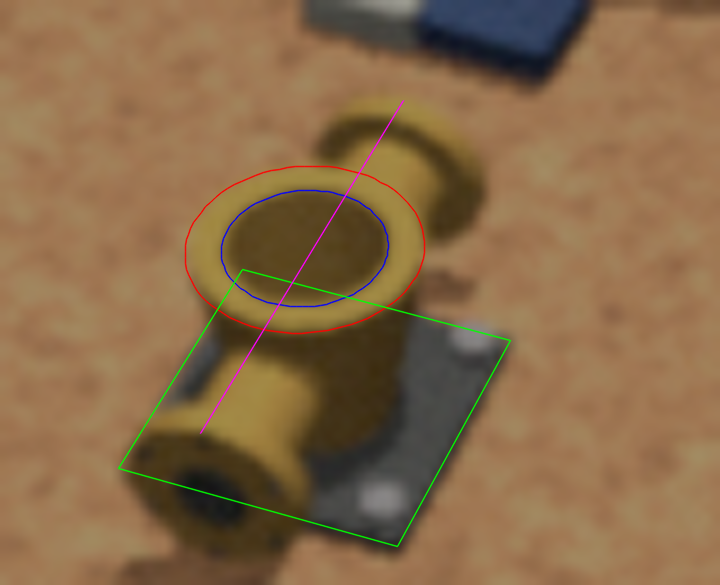

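View pics/o3.png

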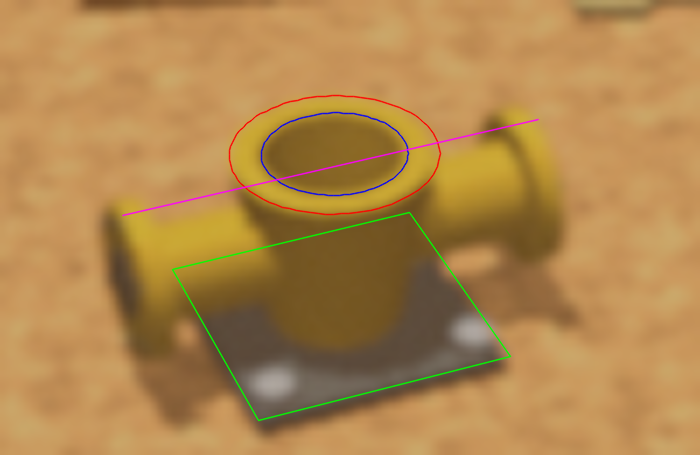

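Wrist overlay fits to about 0.5 mm at (524.5, -70.5), yaw 10.5°. The other two cameras differ by 1–2 mm. Next I'll move over the plug.

{"op": "play_rows", "data": {
  "increments": [
    {"dx":2,"dy":-12,"dz":0,"rx":0,"ry":0,"rz":0.3},
    {"dx":6,"dy":-37,"dz":0,"rx":0,"ry":0,"rz":0.9},
    {"dx":10,"dy":-67,"dz":0,"rx":0,"ry":0,"rz":1.6},
    {"dx":15,"dy":-100,"dz":0,"rx":0,"ry":0,"rz":2.3},
    {"dx":20,"dy":-133,"dz":0,"rx":0,"ry":0,"rz":3.1},
    {"dx":25,"dy":-166,"dz":0,"rx":0,"ry":0,"rz":3.9},
    {"dx":30,"dy":-199,"dz":0,"rx":0,"ry":0,"rz":4.6},
    {"dx":35,"dy":-228,"dz":0,"rx":0,"ry":0,"rz":5.2}
  ],
  "fingers": 1
}}

```text
t: 2.7
eef_pos: [516.6, 159.7, 405.3]
tcp_rot: [-3.141, 0.001, -0.367]
ft_force: [0.7, -0.1, 0.3]
opening: 1.0
```

```bash
python3 - <<'E'
from h import *
go(515.8,189,404,-24)
E
```

```text
t 2.7 pos [516.6 159.7 405.3] rot [-1.7994e+02  5.0000e-02 -2.1020e+01] shift [-11.3 -27.1   1.3] |d| 29.4 rot [-0.01   0.008  0.496] F [ 0.7 -0.1  0.3] op 1.0
```

{"op": "play_rows", "data": {
  "increments": [
    {"dx":-7,"dy":-17,"dz":0,"rx":0,"ry":0,"rz":0.3},
    {"dx":-11,"dy":-25,"dz":1,"rx":0,"ry":0,"rz":0.5},
    {"dx":-11.3,"dy":-27,"dz":1,"rx":0,"ry":0,"rz":0.5},
    {"dx":-11.3,"dy":-27,"dz":1,"rx":0,"ry":0,"rz":0.5},
    {"dx":-11.3,"dy":-27,"dz":1,"rx":0,"ry":0,"rz":0.5}
  ],
  "fingers": 1
}}

```text
t: 3.12
eef_pos: [515.8, 187.8, 404.4]
tcp_rot: [-3.141, 0.001, -0.42]
ft_force: [-0.4, 0.3, -0.5]
opening: 1.002
```

```bash
cat >> h.py <<'E'
def plug_curves(x,y,z0,yaw):
    a=np.radians(yaw); M=np.array([[np.cos(a),-np.sin(a)],[np.sin(a),np.cos(a)]])
    sq=np.array([[30,7],[30,-7],[-30,-7],[-30,7],[30,7]])@M.T+[x,y]
    return [circ(x,y,z0+58,27),np.c_[sq,np.full(5,z0+92)]]
E
python3 - <<'E'
from h import *
shot('wrist','w2'); go(515.8,189,404,-24)
overlay('w2',plug_curves(515.8,189,22,-24),240,100,400,250,5,'o4')
E
```

```text
t 3.17 pos [515.9 187.8 404.4] rot [-1.7995e+02  5.0000e-02 -2.4070e+01] shift [-0.6 -1.1  0.4] |d| 1.3 rot [-0.008  0.008 -0.011] F [ 0.2 -0.3  0.2] op 1.002
```

View pics/o4.png

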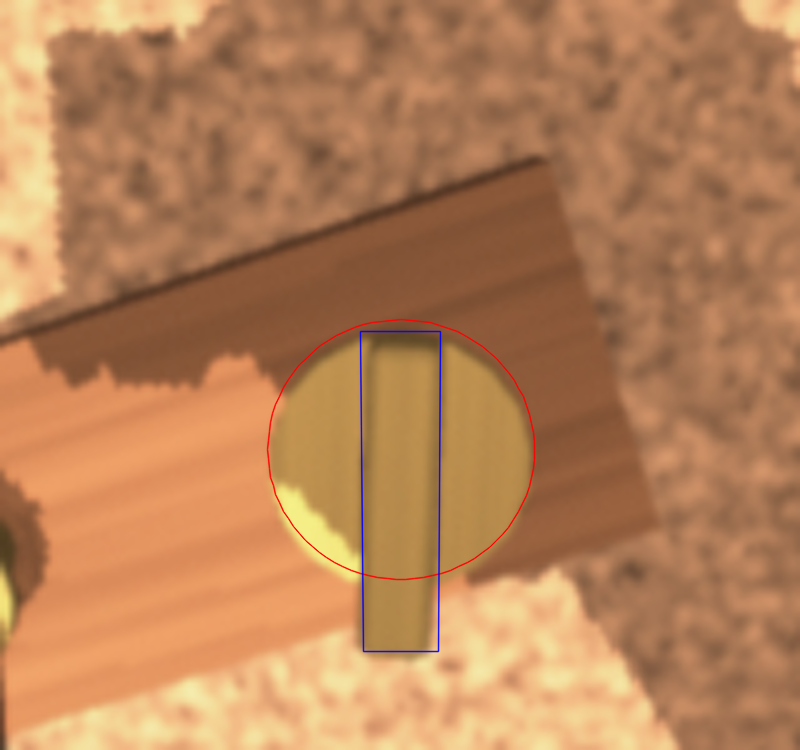

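View pics/w2.png

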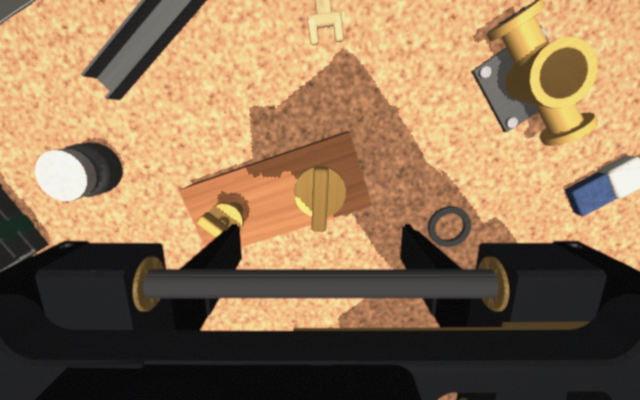

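```bash
python3 - <<'E'
from h import *
a=np.radians(-25.4); d=np.array([np.cos(a),np.sin(a)])
p=np.array([515.8,189])-1.2*d; print(p)
overlay('w2',plug_curves(*p,22,-25.4),270,150,370,240,7.5,'o5')
overlay('scene0',plug_curves(*p,22,-25.4),350,195,470,295,6.5,'o6'); 
E
```

```text
[514.71599765 189.51472216]
```

View pics/o5.png

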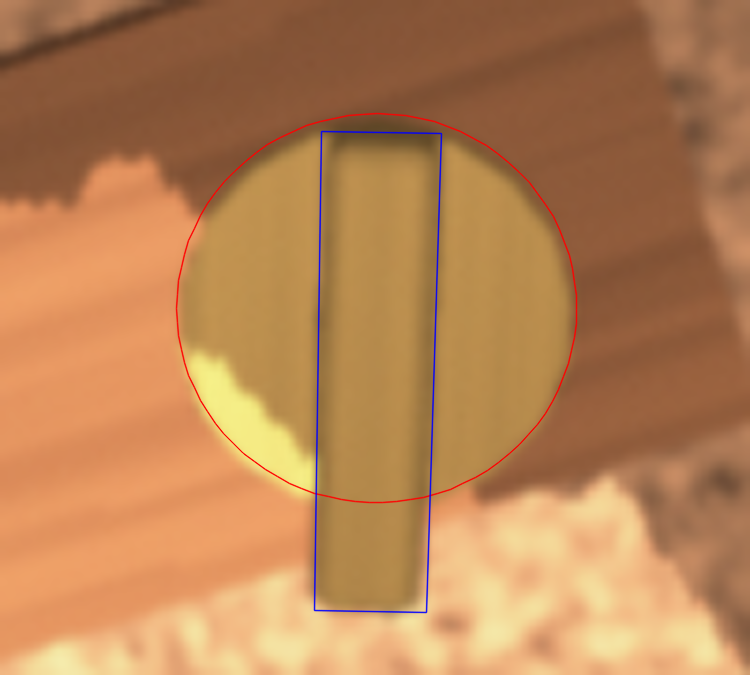

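View pics/o6.png

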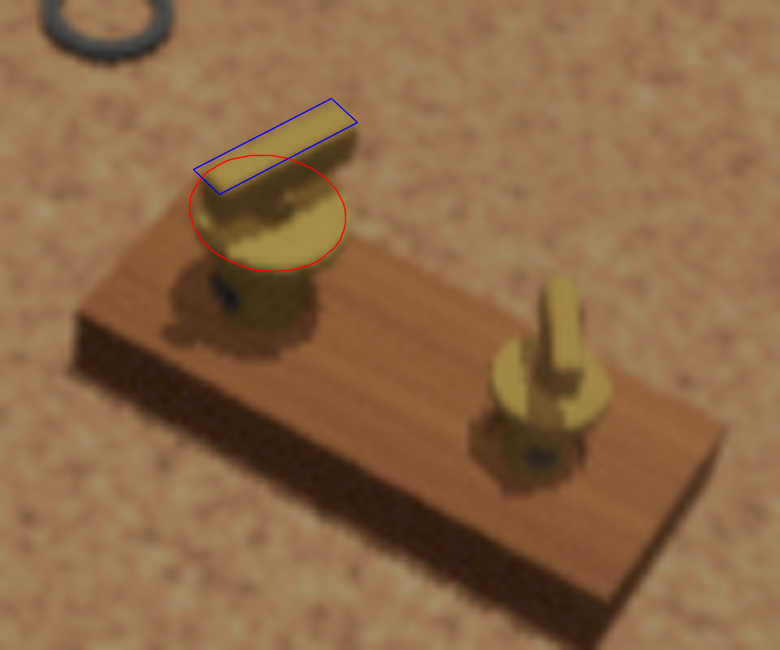

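```bash
python3 - <<'E'
from h import *
go(514.6,189.4,275,-25.8)
E
```

```text
t 3.17 pos [515.9 187.8 404.4] rot [-1.7995e+02  5.0000e-02 -2.4070e+01] shift [ -1.7  -0.9 129.4] |d| 129.4 rot [-0.008  0.008  0.289] F [ 0.2 -0.3  0.2] op 1.002
```

{"op": "play_rows", "data": {
  "increments": [
    {"dx":-1.7,"dy":-1,"dz":10,"rx":0,"ry":0,"rz":0.1},
    {"dx":-1.7,"dy":-1,"dz":32,"rx":0,"ry":0,"rz":0.2},
    {"dx":-1.7,"dy":-1,"dz":60,"rx":0,"ry":0,"rz":0.29},
    {"dx":-1.7,"dy":-1,"dz":88,"rx":0,"ry":0,"rz":0.29},
    {"dx":-1.7,"dy":-1,"dz":110,"rx":0,"ry":0,"rz":0.29},
    {"dx":-1.7,"dy":-1,"dz":122,"rx":0,"ry":0,"rz":0.29},
    {"dx":-1.7,"dy":-1,"dz":127,"rx":0,"ry":0,"rz":0.29},
    {"dx":-1.7,"dy":-1,"dz":127,"rx":0,"ry":0,"rz":0.29}
  ],
  "fingers": 1
}}

```text
t: 3.83
eef_pos: [514.6, 188.9, 276.1]
tcp_rot: [3.141, 0.003, -0.451]
ft_force: [0.5, 0.1, 0.8]
opening: 1.001
```

```bash
python3 - <<'E'
from h import *
shot('wrist','w3');go(514.6,189.4,275,-25.8)
overlay('w3',plug_curves(514.6,189.4,22,-25.8),200,150,440,350,3.3,'o7')
E
```

```text
t 3.88 pos [514.8 189.1 277.1] rot [-1.7998e+02  8.0000e-02 -2.5850e+01] shift [-0.3 -0.2  2.1] |d| 2.2 rot [-0.004  0.013 -0.008] F [ 0.2 -0.5  1.2] op 0.997
```

View pics/o7.png

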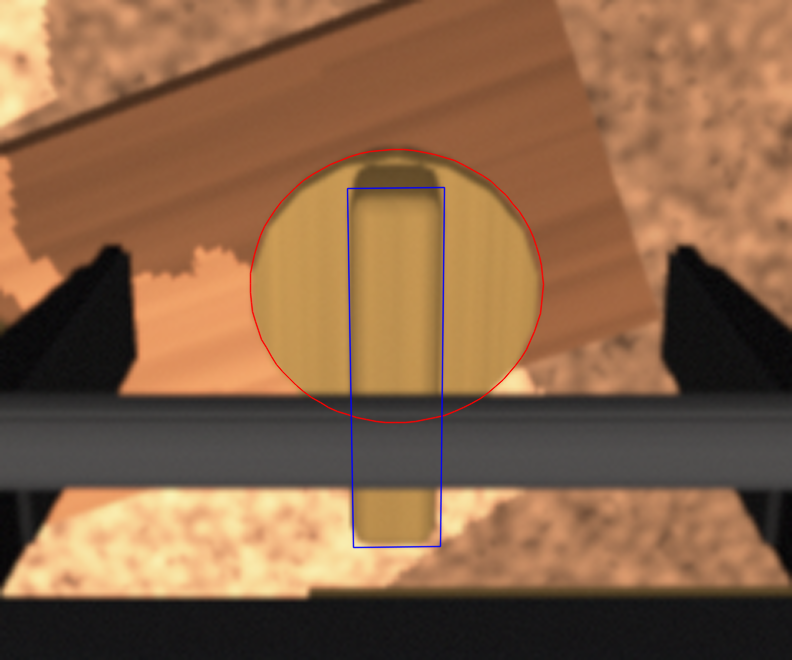

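The bar is centred between the fingers and matches the model. I'll go down 2 mm and close.

{"op": "play_rows", "data": {
  "increments": [
    {"dx":-0.3,"dy":0,"dz":2,"rx":0,"ry":0,"rz":0},
    {"dx":-0.3,"dy":0,"dz":2,"rx":0,"ry":0,"rz":0},
    {"dx":-0.3,"dy":0,"dz":2,"rx":0,"ry":0,"rz":0},
    {"dx":-0.3,"dy":0,"dz":2,"rx":0,"ry":0,"rz":0},
    {"dx":-0.3,"dy":0,"dz":2,"rx":0,"ry":0,"rz":0},
    {"dx":-0.3,"dy":0,"dz":2,"rx":0,"ry":0,"rz":0},
    {"dx":-0.3,"dy":0,"dz":2,"rx":0,"ry":0,"rz":0},
    {"dx":-0.3,"dy":0,"dz":2,"rx":0,"ry":0,"rz":0}
  ],
  "fingers": 0.1
}}

```text
t: 4.55
eef_pos: [514.5, 189.2, 275.2]
tcp_rot: [-3.141, 0.001, -0.451]
ft_force: [-1.1, -0.5, -0.2]
opening: 0.494
```

```bash
python3 - <<'E'
from h import *
go(514.6,189.4,404,-25.8)
E
```

```text
t 4.55 pos [514.5 189.2 275.2] rot [-1.7997e+02  8.0000e-02 -2.5850e+01] shift [  -0.2   -0.2 -128.8] |d| 128.8 rot [-0.004  0.013 -0.008] F [-1.1 -0.5 -0.2] op 0.494
```

{"op": "play_rows", "data": {
  "increments": [
    {"dx":0,"dy":0,"dz":0,"rx":0,"ry":0,"rz":0},
    {"dx":0,"dy":0,"dz":0,"rx":0,"ry":0,"rz":0},
    {"dx":0,"dy":0,"dz":0,"rx":0,"ry":0,"rz":0},
    {"dx":0,"dy":0,"dz":0,"rx":0,"ry":0,"rz":0},
    {"dx":0,"dy":0,"dz":0,"rx":0,"ry":0,"rz":0},
    {"dx":0,"dy":0,"dz":0,"rx":0,"ry":0,"rz":0},
    {"dx":0,"dy":0,"dz":0,"rx":0,"ry":0,"rz":0},
    {"dx":0,"dy":0,"dz":0,"rx":0,"ry":0,"rz":0}
  ],
  "fingers": 0
}}

```text
t: 5.22
eef_pos: [514.5, 189.3, 275.2]
tcp_rot: [-3.141, 0.001, -0.451]
ft_force: [0.6, 1.3, -0.1]
opening: 0.155
```

```bash
python3 - <<'E'
from h import *
go(514.6,189.4,404,-25.8); print(env.state()['moment'])
E
```

```text
t 5.22 pos [514.5 189.3 275.2] rot [-1.7997e+02  7.0000e-02 -2.5850e+01] shift [  -0.2   -0.2 -128.8] |d| 128.8 rot [-0.005  0.012 -0.008] F [ 0.6  1.3 -0.1] op 0.155
[ 0.09949693 -0.00449133  0.04948981]
```

{"op": "play_rows", "data": {
  "increments": [
    {"dx":0,"dy":0,"dz":0,"rx":0,"ry":0,"rz":0},
    {"dx":0,"dy":0,"dz":0,"rx":0,"ry":0,"rz":0},
    {"dx":0,"dy":0,"dz":-4,"rx":0,"ry":0,"rz":0},
    {"dx":0,"dy":0,"dz":-12,"rx":0,"ry":0,"rz":0},
    {"dx":0,"dy":0,"dz":-24,"rx":0,"ry":0,"rz":0},
    {"dx":0,"dy":0,"dz":-40,"rx":0,"ry":0,"rz":0},
    {"dx":0,"dy":0,"dz":-58,"rx":0,"ry":0,"rz":0},
    {"dx":0,"dy":0,"dz":-76,"rx":0,"ry":0,"rz":0}
  ],
  "fingers": 0
}}

```text
t: 5.88
eef_pos: [514.3, 189.1, 352.1]
tcp_rot: [3.141, 0.002, -0.451]
ft_force: [0.2, 0.3, -6.1]
opening: 0.152
```

{"op": "play_rows", "data": {
  "increments": [
    {"dx":0,"dy":0,"dz":-12,"rx":0,"ry":0,"rz":0},
    {"dx":0,"dy":0,"dz":-24,"rx":0,"ry":0,"rz":0},
    {"dx":0,"dy":0,"dz":-35,"rx":0,"ry":0,"rz":0},
    {"dx":0,"dy":0,"dz":-40,"rx":0,"ry":0,"rz":0},
    {"dx":0,"dy":0,"dz":-40,"rx":0,"ry":0,"rz":0}
  ],
  "fingers": 0
}}

```text
t: 6.3
eef_pos: [514.3, 189.0, 393.3]
tcp_rot: [-3.141, 0.001, -0.451]
ft_force: [0.3, -0.0, -6.6]
opening: 0.155
```

```bash
python3 - <<'E'
from h import *
shot('wrist','w4'); shot('side','s4'); go(525,-71,385,10.5); st=env.state(); print(st['moment'])
p=st['eef_pos']; overlay('w4',plug_curves(p[0],p[1],p[2]-275.2+22,-25.8),200,150,440,350,3.3,'o8')
crop('s4',230,60,360,200,4,'c4')
E
```

```text
t 6.4 pos [514.2 189.  391.8] rot [ 1.7996e+02  1.5000e-01 -2.5850e+01] shift [123.1 229.3   6.6] |d| 260.3 rot [-2.000e-03  2.600e-02 -6.058e+00] F [ 0.7  0.5 -5.3] op 0.158
[ 0.11254936  0.03315072 -0.02677479]
```

View pics/o8.png

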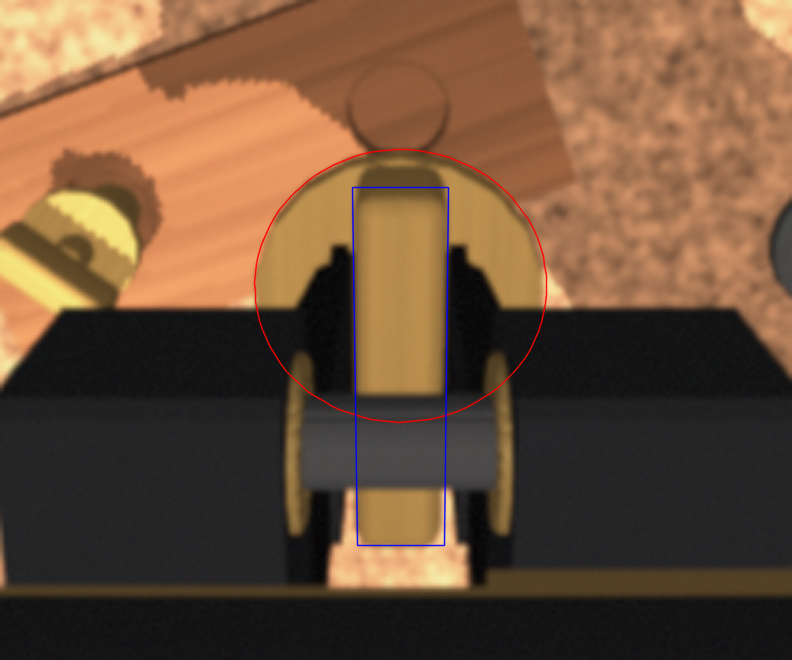

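View pics/c4.png

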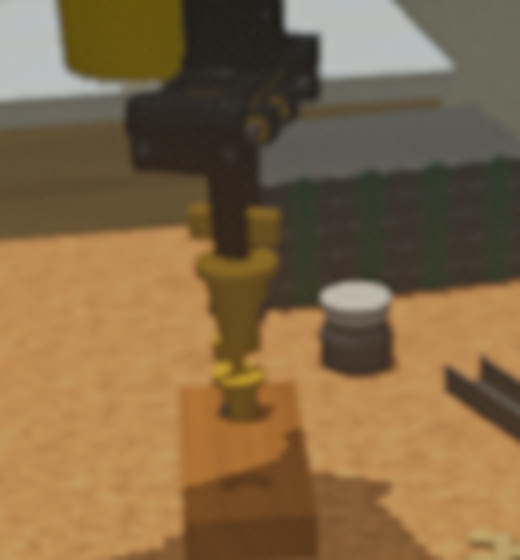

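The plug is held upright and its outline coincides with the tool axis, so the wrist camera's lateral bias is negligible. The small plug hasn't moved. Next I'll carry it over the valve.

{"op": "play_rows", "data": {
  "increments": [
    {"dx":4,"dy":7,"dz":0,"rx":0,"ry":0,"rz":-0.2},
    {"dx":11,"dy":21,"dz":0,"rx":0,"ry":0,"rz":-0.6},
    {"dx":22,"dy":41,"dz":0,"rx":0,"ry":0,"rz":-1.1},
    {"dx":34,"dy":63,"dz":0,"rx":0,"ry":0,"rz":-1.7},
    {"dx":46,"dy":86,"dz":0,"rx":0,"ry":0,"rz":-2.3},
    {"dx":58,"dy":109,"dz":0,"rx":0,"ry":0,"rz":-2.9},
    {"dx":70,"dy":132,"dz":0,"rx":0,"ry":0,"rz":-3.5},
    {"dx":82,"dy":155,"dz":0,"rx":0,"ry":0,"rz":-4.1}
  ],
  "fingers": 0
}}

```text
t: 7.07
eef_pos: [520.2, 12.5, 390.8]
tcp_rot: [-3.141, 0.004, -0.019]
ft_force: [-0.4, 0.3, -5.5]
opening: 0.154
```

```bash
python3 - <<'E'
from h import *
go(524.5,-70.5,385,10.8)
E
```

```text
t 7.07 pos [520.2  12.5 390.8] rot [-179.96    0.24   -1.07] shift [ 5.9 83.   5.8] |d| 83.4 rot [-0.011  0.04  -1.978] F [-0.4  0.3 -5.5] op 0.154
```

{"op": "play_rows", "data": {
  "increments": [
    {"dx":2,"dy":22,"dz":1,"rx":0,"ry":0,"rz":-0.5},
    {"dx":3,"dy":42,"dz":2,"rx":0,"ry":0.02,"rz":-1.0},
    {"dx":4,"dy":60,"dz":3,"rx":0,"ry":0.04,"rz":-1.5},
    {"dx":5,"dy":74,"dz":4,"rx":-0.01,"ry":0.04,"rz":-1.8},
    {"dx":6,"dy":81,"dz":5,"rx":-0.01,"ry":0.04,"rz":-1.98},
    {"dx":6,"dy":83,"dz":6,"rx":-0.01,"ry":0.04,"rz":-1.98},
    {"dx":6,"dy":83,"dz":6,"rx":-0.01,"ry":0.04,"rz":-1.98},
    {"dx":6,"dy":83,"dz":6,"rx":-0.01,"ry":0.04,"rz":-1.98}
  ],
  "fingers": 0
}}

```text
t: 7.73
eef_pos: [524.5, -70.2, 384.3]
tcp_rot: [-3.141, 0.001, 0.188]
ft_force: [0.0, 0.1, -6.5]
opening: 0.154
```

```bash
python3 - <<'E'
from h import *
shot('wrist','w5'); shot('side','s5'); shot('scene','c5'); go(524.5,-70.5,310,10.8); st=env.state(); p=st['eef_pos'];z=p[2]-253.2
v=valve_curves(524.5,-70.5,10.8); q=plug_curves(p[0],p[1],z,10.8)
overlay('w5',v+q,210,70,430,350,2.1,'o9')
overlay('s5',v+[q[0],q[1],circ(p[0],p[1],z,13)],240,90,390,270,3.3,'o10')
overlay('c5',v+[q[0],q[1],circ(p[0],p[1],z,13)],240,90,360,230,4.2,'o11')
E
```

```text
t 7.88 pos [524.6 -70.  384.7] rot [-1.7999e+02  1.0000e-02  1.0840e+01] shift [-0.2  0.5 74.7] |d| 74.7 rot [-0.002  0.002  0.006] F [ 0.2 -0.4 -7.1] op 0.155
```

View pics/o9.png

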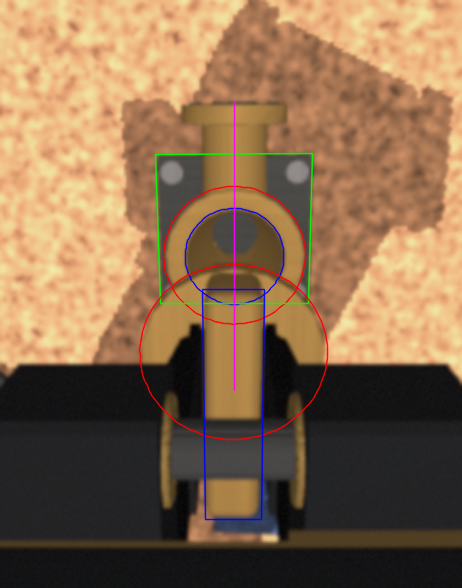

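View pics/o10.png

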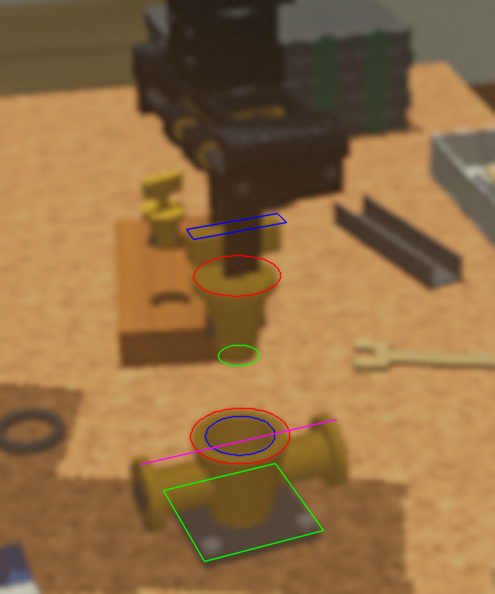

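View pics/o11.png

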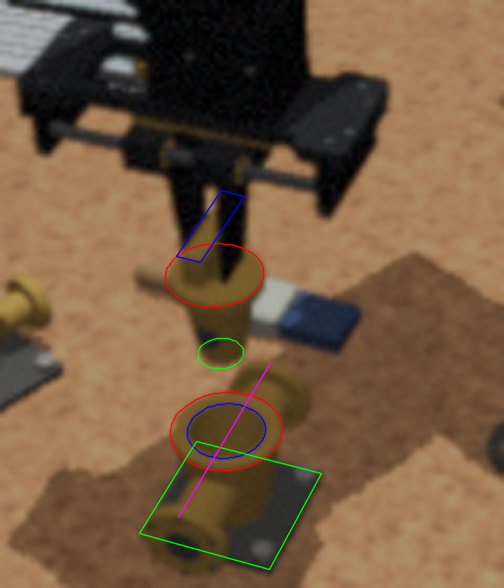

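The outlines agree in all three views, with the plug above the bore. I'll lower it to 10 mm short of home, then check.

{"op": "play_rows", "data": {
  "increments": [
    {"dx":-0.2,"dy":0.5,"dz":8,"rx":0,"ry":0,"rz":0},
    {"dx":-0.2,"dy":0.5,"dz":22,"rx":0,"ry":0,"rz":0},
    {"dx":-0.2,"dy":0.5,"dz":38,"rx":0,"ry":0,"rz":0},
    {"dx":-0.2,"dy":0.5,"dz":54,"rx":0,"ry":0,"rz":0},
    {"dx":-0.2,"dy":0.5,"dz":70,"rx":0,"ry":0,"rz":0},
    {"dx":-0.2,"dy":0.5,"dz":82,"rx":0,"ry":0,"rz":0},
    {"dx":-0.2,"dy":0.5,"dz":90,"rx":0,"ry":0,"rz":0},
    {"dx":-0.2,"dy":0.5,"dz":94,"rx":0,"ry":0,"rz":0}
  ],
  "fingers": 0
}}

```text
t: 8.55
eef_pos: [524.4, -70.2, 289.4]
tcp_rot: [-3.141, 0.002, 0.189]
ft_force: [0.2, 0.4, -6.1]
opening: 0.155
```

```bash
python3 - <<'E'
from h import *
go(524.5,-70.5,273.2,10.8); print(env.state()['moment'])
E
```

```text
t 8.55 pos [524.4 -70.2 289.4] rot [-1.7995e+02  9.0000e-02  1.0850e+01] shift [ 0.1  0.3 16.2] |d| 16.2 rot [-0.008  0.015  0.009] F [ 0.2  0.4 -6.1] op 0.155
[-0.0247787   0.03362578 -0.02516414]
```

{"op": "play_rows", "data": {
  "increments": [
    {"dx":0,"dy":0.3,"dz":4,"rx":0,"ry":0.01,"rz":0},
    {"dx":0,"dy":0.3,"dz":7,"rx":0,"ry":0.01,"rz":0},
    {"dx":0,"dy":0.3,"dz":10,"rx":0,"ry":0.01,"rz":0},
    {"dx":0,"dy":0.3,"dz":12,"rx":0,"ry":0.01,"rz":0},
    {"dx":0,"dy":0.3,"dz":12,"rx":0,"ry":0.01,"rz":0},
    {"dx":0,"dy":0.3,"dz":12,"rx":0,"ry":0.01,"rz":0}
  ],
  "fingers": 0
}}

```text
t: 9.05
eef_pos: [524.4, -70.5, 277.6]
tcp_rot: [-3.141, 0.0, 0.189]
ft_force: [0.5, -0.2, -6.0]
opening: 0.155
```

```bash
python3 - <<'E'
from h import *
go(524.5,-70.5,273.2,10.8); print(env.state()['moment'])
E
```

```text
t 9.05 pos [524.4 -70.5 277.6] rot [-1.7996e+02  1.0000e-02  1.0850e+01] shift [ 0.1 -0.   4.4] |d| 4.4 rot [-0.007  0.002  0.008] F [ 0.5 -0.2 -6. ] op 0.155
[-0.00832786 -0.0673416  -0.01863738]
```

{"op": "play_rows", "data": {
  "increments": [
    {"dx":0,"dy":0,"dz":1,"rx":0,"ry":0,"rz":0},
    {"dx":0,"dy":0,"dz":2,"rx":0,"ry":0,"rz":0},
    {"dx":0,"dy":0,"dz":3,"rx":0,"ry":0,"rz":0},
    {"dx":0,"dy":0,"dz":3.6,"rx":0,"ry":0,"rz":0},
    {"dx":0,"dy":0,"dz":3.6,"rx":0,"ry":0,"rz":0}
  ],
  "fingers": 0
}}

```text
t: 9.47
eef_pos: [524.4, -70.5, 273.9]
tcp_rot: [-3.141, 0.0, 0.189]
ft_force: [-0.5, 0.1, -5.9]
opening: 0.154
```

```bash
python3 - <<'E'
from h import *
go(524.5,-70.5,273.2,10.8); print(env.state()['moment'])
E
```

```text
t 9.47 pos [524.4 -70.5 273.9] rot [-1.7995e+02  2.0000e-02  1.0850e+01] shift [ 0.1 -0.   0.7] |d| 0.7 rot [-0.008  0.004  0.008] F [-0.5  0.1 -5.9] op 0.154
[-0.04973042  0.04327542  0.01084385]
```

No contact yet, so I'll take small steps down until it touches.

{"op": "play_rows", "data": {
  "increments": [
    {"dx":0,"dy":0,"dz":0.4,"rx":0,"ry":0,"rz":0},
    {"dx":0,"dy":0,"dz":0.8,"rx":0,"ry":0,"rz":0},
    {"dx":0,"dy":0,"dz":1.0,"rx":0,"ry":0,"rz":0},
    {"dx":0,"dy":0,"dz":1.0,"rx":0,"ry":0,"rz":0}
  ],
  "fingers": 0
}}

```text
t: 9.8
eef_pos: [524.4, -70.5, 273.2]
tcp_rot: [-3.141, 0.0, 0.189]
ft_force: [-0.7, 0.4, 0.4]
opening: 0.156
```

```bash
python3 - <<'E'
from h import *
go(524.5,-70.5,273.2,10.8); print(env.state()['moment'])
E
```

```text
t 9.8 pos [524.4 -70.5 273.2] rot [-179.96    0.     10.85] shift [0.1 0.  0. ] |d| 0.1 rot [-0.006  0.001  0.009] F [-0.7  0.4  0.4] op 0.156
[0.07904238 0.32181081 0.01033664]
```

Contact at exactly the expected height (TCP 273.2), with the weight now taken by the rim. I'll press slightly and view.

{"op": "play_rows", "data": {
  "increments": [
    {"dx":0,"dy":0,"dz":0.5,"rx":0,"ry":0,"rz":0},
    {"dx":0,"dy":0,"dz":0.5,"rx":0,"ry":0,"rz":0},
    {"dx":0,"dy":0,"dz":0.5,"rx":0,"ry":0,"rz":0}
  ],
  "fingers": 0
}}

```text
t: 10.05
eef_pos: [524.4, -70.5, 273.2]
tcp_rot: [-3.141, -0.0, 0.189]
ft_force: [-3.3, 0.6, 5.8]
opening: 0.156
```

```bash
python3 - <<'E'
from h import *
shot('wrist','w6'); shot('side','s6'); go(524.5,-70.5,273.2,10.8); print(env.state()['moment'])
v=valve_curves(524.5,-70.5,10.8); q=plug_curves(524.5,-70.5,20,10.8)
overlay('w6',q,200,150,440,350,3.3,'o12'); crop('s6',260,190,370,270,7,'c6')
E
```

```text
t 10.15 pos [524.4 -70.5 273.1] rot [-1.7997e+02 -1.0000e-02  1.0850e+01] shift [ 0.1  0.1 -0.1] |d| 0.2 rot [-0.005 -0.002  0.009] F [-3.6  0.5  5.4] op 0.155
[0.07147788 0.56570075 0.03056885]
```

View pics/o12.png

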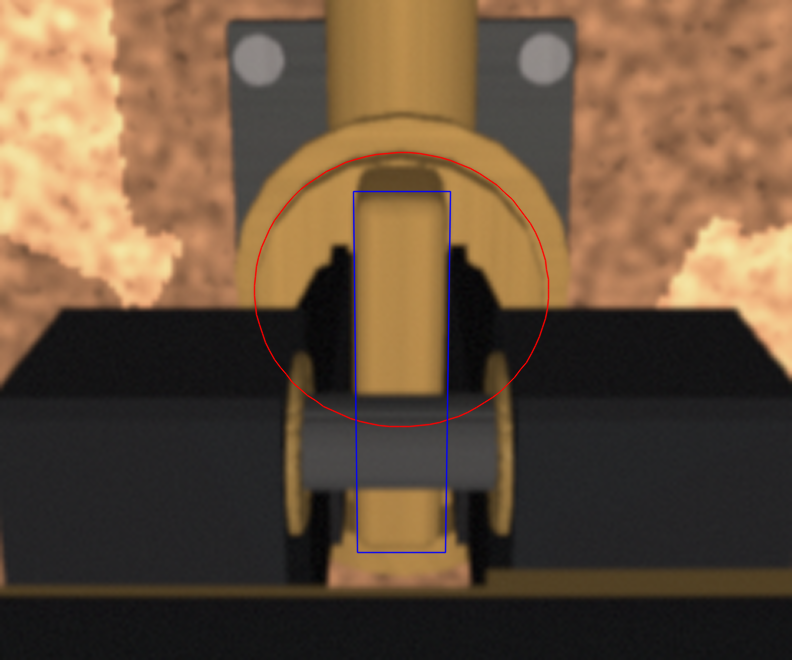

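View pics/c6.png

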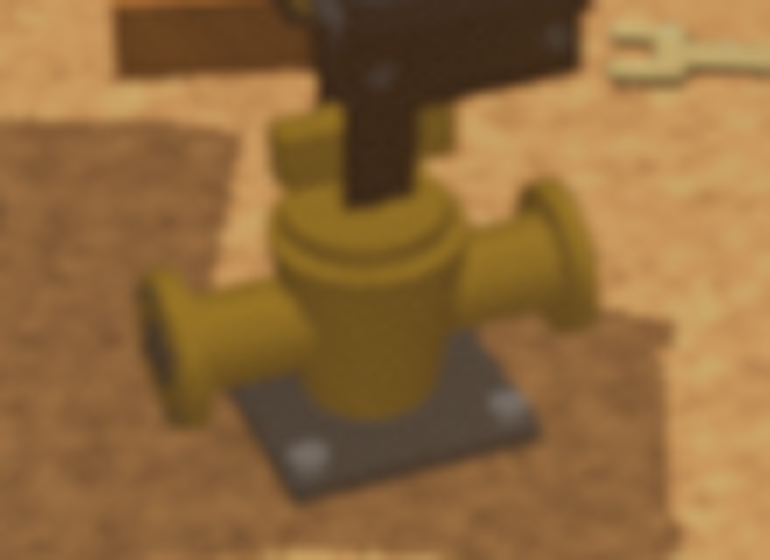

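The collar sits flat on the rim and the bar lines up with the pipe. Starting the rock with light downward pressure, easing 0.3 mm in x because of the small side force.

{"op": "play_rows", "data": {
  "increments": [
    {"dx":-0.3,"dy":0,"dz":0.4,"rx":0,"ry":0,"rz":0},
    {"dx":-0.3,"dy":0,"dz":0.4,"rx":0,"ry":0,"rz":-0.3},
    {"dx":-0.3,"dy":0,"dz":0.4,"rx":0,"ry":0,"rz":-0.8},
    {"dx":-0.3,"dy":0,"dz":0.4,"rx":0,"ry":0,"rz":-1.4},
    {"dx":-0.3,"dy":0,"dz":0.4,"rx":0,"ry":0,"rz":-2.0},
    {"dx":-0.3,"dy":0,"dz":0.4,"rx":0,"ry":0,"rz":-2.6},
    {"dx":-0.3,"dy":0,"dz":0.4,"rx":0,"ry":0,"rz":-3.2},
    {"dx":-0.3,"dy":0,"dz":0.4,"rx":0,"ry":0,"rz":-3.8}
  ],
  "fingers": 0
}}

```text
t: 10.82
eef_pos: [524.4, -70.6, 273.1]
tcp_rot: [3.141, -0.002, 0.59]
ft_force: [-0.2, 1.5, 3.2]
opening: 0.154
```

```bash
python3 - <<'E'
from h import *
go(524.4,-70.5,273.2,55.8); print(env.state()['moment'])
E
```

```text
t 10.82 pos [524.4 -70.6 273.1] rot [ 1.7995e+02 -1.0000e-01  3.3810e+01] shift [ 0.  -0.1 -0.1] |d| 0.1 rot [ 0.012 -0.015 -3.666] F [-0.2  1.5  3.2] op 0.154
[ 0.15282232 -0.0554069  -0.1986655 ]
```

{"op": "play_rows", "data": {
  "increments": [
    {"dx":0,"dy":0,"dz":0.4,"rx":0.01,"ry":-0.01,"rz":-0.6},
    {"dx":0,"dy":0,"dz":0.4,"rx":0.01,"ry":-0.01,"rz":-1.2},
    {"dx":0,"dy":0,"dz":0.4,"rx":0.01,"ry":-0.01,"rz":-1.8},
    {"dx":0,"dy":0,"dz":0.4,"rx":0.01,"ry":-0.01,"rz":-2.4},
    {"dx":0,"dy":0,"dz":0.4,"rx":0.01,"ry":-0.01,"rz":-3.0},
    {"dx":0,"dy":0,"dz":0.4,"rx":0.01,"ry":-0.01,"rz":-3.5},
    {"dx":0,"dy":0,"dz":0.4,"rx":0.01,"ry":-0.01,"rz":-3.75},
    {"dx":0,"dy":0,"dz":0.4,"rx":0.01,"ry":-0.01,"rz":-3.75}
  ],
  "fingers": 0
}}

```text
t: 11.48
eef_pos: [524.7, -70.6, 273.2]
tcp_rot: [3.14, -0.001, 0.984]
ft_force: [0.6, 1.2, 4.3]
opening: 0.152
```

```bash
python3 - <<'E'
from h import *
shot('side','s7');shot('wrist','w7');go(524.4,-70.5,273.2,10.8); print(env.state()['moment']); crop('s7',260,190,370,270,7,'c7'); crop('w7',200,150,440,350,3.3,'cw7')
E
```

```text
t 11.58 pos [524.7 -70.6 273.2] rot [ 1.7989e+02 -7.0000e-02  5.6240e+01] shift [-0.1 -0.3 -0. ] |d| 0.4 rot [ 0.012 -0.018  7.573] F [0.5 1.6 5.2] op 0.155
[ 0.28037374 -0.25316047 -0.12055092]
```

View pics/c7.png

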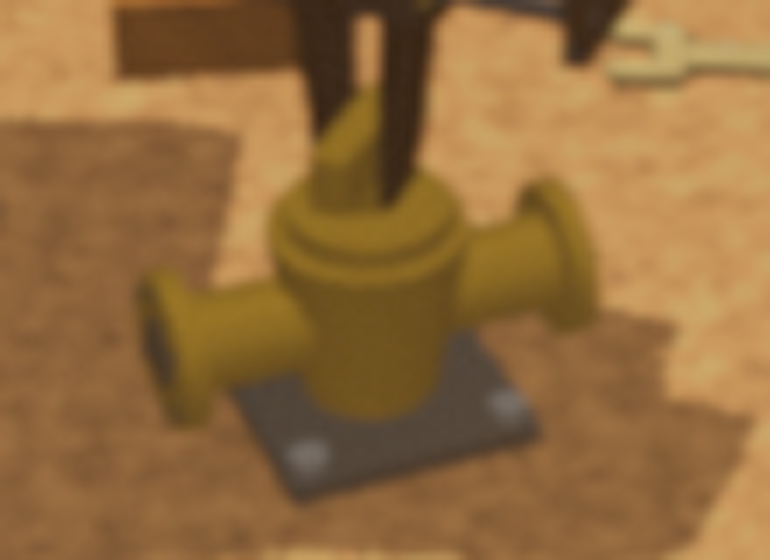

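View pics/cw7.png

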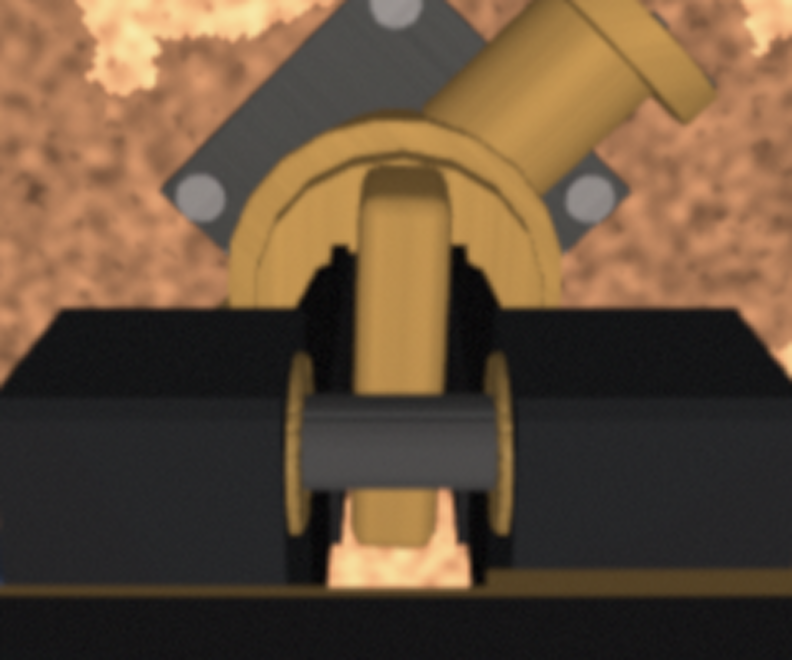

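The tool has turned 45.4°; the bar lags it by about 1° in the pads. The collar is still flush. Turning back.

{"op": "play_rows", "data": {
  "increments": [
    {"dx":0,"dy":0,"dz":0.4,"rx":0.01,"ry":-0.01,"rz":0.3},
    {"dx":0,"dy":0,"dz":0.4,"rx":0.01,"ry":-0.01,"rz":0.8},
    {"dx":0,"dy":-0.1,"dz":0.4,"rx":0.01,"ry":-0.01,"rz":1.4},
    {"dx":0,"dy":-0.1,"dz":0.4,"rx":0.01,"ry":-0.01,"rz":2.0},
    {"dx":0,"dy":-0.1,"dz":0.4,"rx":0.01,"ry":-0.01,"rz":2.6},
    {"dx":0,"dy":-0.2,"dz":0.4,"rx":0.01,"ry":-0.01,"rz":3.2},
    {"dx":0,"dy":-0.2,"dz":0.4,"rx":0.01,"ry":-0.01,"rz":3.8},
    {"dx":0,"dy":-0.2,"dz":0.4,"rx":0.01,"ry":-0.01,"rz":4.4}
  ],
  "fingers": 0
}}

```text
t: 12.25
eef_pos: [524.8, -70.6, 273.2]
tcp_rot: [3.14, -0.002, 0.517]
ft_force: [-0.3, -0.5, 5.0]
opening: 0.156
```

```bash
python3 - <<'E'
from h import *
go(524.4,-70.5,273.2,10.8); print(env.state()['moment'])
E
```

```text
t 12.25 pos [524.8 -70.6 273.2] rot [ 1.7991e+02 -9.0000e-02  2.9630e+01] shift [-0.3 -0.3 -0. ] |d| 0.5 rot [ 0.013 -0.017  3.139] F [-0.3 -0.5  5. ] op 0.156
[-0.04181978 -0.02464997  0.23581136]
```

{"op": "play_rows", "data": {
  "increments": [
    {"dx":-0.1,"dy":-0.1,"dz":0.4,"rx":0.01,"ry":-0.01,"rz":0.6},
    {"dx":-0.1,"dy":-0.1,"dz":0.4,"rx":0.01,"ry":-0.01,"rz":1.2},
    {"dx":-0.2,"dy":-0.2,"dz":0.4,"rx":0.01,"ry":-0.01,"rz":1.8},
    {"dx":-0.2,"dy":-0.2,"dz":0.4,"rx":0.01,"ry":-0.01,"rz":2.4},
    {"dx":-0.3,"dy":-0.2,"dz":0.4,"rx":0.01,"ry":-0.01,"rz":2.85},
    {"dx":-0.3,"dy":-0.2,"dz":0.4,"rx":0.01,"ry":-0.01,"rz":3.15},
    {"dx":-0.3,"dy":-0.2,"dz":0.4,"rx":0.01,"ry":-0.01,"rz":3.15},
    {"dx":-0.3,"dy":-0.2,"dz":0.4,"rx":0.01,"ry":-0.01,"rz":3.15}
  ],
  "fingers": 0
}}

```text
t: 12.92
eef_pos: [524.8, -70.8, 273.1]
tcp_rot: [3.14, -0.002, 0.187]
ft_force: [0.3, -0.7, 5.7]
opening: 0.156
```

```bash
python3 - <<'E'
from h import *
shot('wrist','w8');go(524.4,-70.5,273.2,10.8); print(env.state()['moment'])
q=plug_curves(524.5,-70.5,20,10.8)
overlay('w8',q,200,150,440,350,3.3,'o13')
E
```

```text
t 12.97 pos [524.8 -70.8 273.1] rot [ 1.7993e+02 -1.2000e-01  1.0710e+01] shift [-0.3 -0.3 -0.1] |d| 0.4 rot [ 0.011 -0.019 -0.015] F [-0.1 -1.4  5.2] op 0.154
[-0.04277482  0.00666921  0.1337201 ]
```

View pics/o13.png

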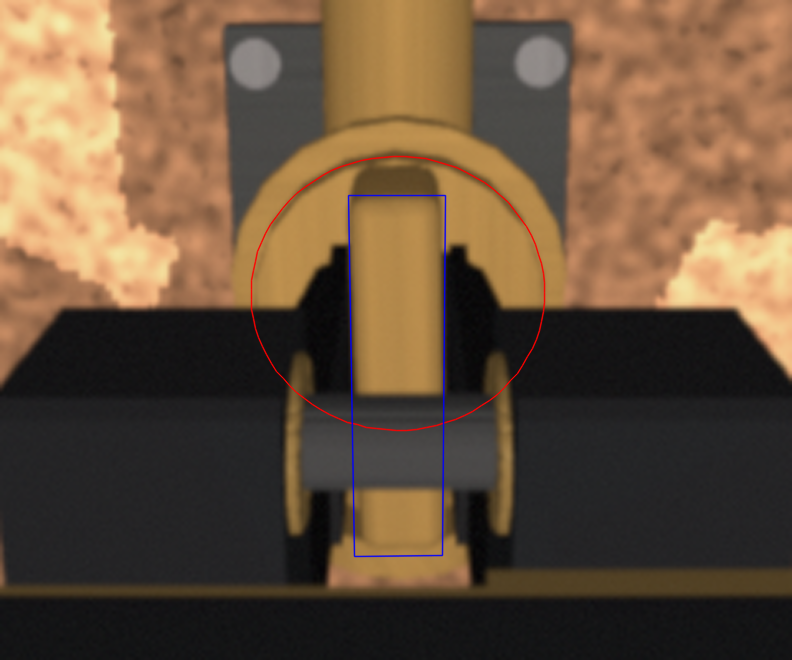

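The bar lags the tool by about 1°, so I'll turn 1.2° further, then relax the pressure and open. The bar has to clear only 40 mm each side.

{"op": "play_rows", "data": {
  "increments": [
    {"dx":-0.1,"dy":-0.2,"dz":0.3,"rx":0,"ry":0,"rz":0.1},
    {"dx":-0.1,"dy":-0.2,"dz":0.3,"rx":0,"ry":0,"rz":0.2},
    {"dx":-0.1,"dy":-0.2,"dz":0.2,"rx":0,"ry":0,"rz":0.2},
    {"dx":-0.1,"dy":-0.2,"dz":0.1,"rx":0,"ry":0,"rz":0.2}
  ],
  "fingers": 0
}}

```text
t: 13.3
eef_pos: [524.7, -70.7, 273.1]
tcp_rot: [3.14, -0.003, 0.166]
ft_force: [0.0, -0.2, 2.8]
opening: 0.153
```

{"op": "play_rows", "data": {
  "increments": [
    {"dx":0,"dy":0,"dz":0,"rx":0,"ry":0,"rz":0},
    {"dx":0,"dy":0,"dz":0,"rx":0,"ry":0,"rz":0},
    {"dx":0,"dy":0,"dz":0,"rx":0,"ry":0,"rz":0},
    {"dx":0,"dy":0,"dz":0,"rx":0,"ry":0,"rz":0},
    {"dx":0,"dy":0,"dz":0,"rx":0,"ry":0,"rz":0},
    {"dx":0,"dy":0,"dz":0,"rx":0,"ry":0,"rz":0},
    {"dx":0,"dy":0,"dz":0,"rx":0,"ry":0,"rz":0},
    {"dx":0,"dy":0,"dz":0,"rx":0,"ry":0,"rz":0}
  ],
  "fingers": 0.6
}}

```text
t: 13.97
eef_pos: [524.7, -70.7, 273.1]
tcp_rot: [3.14, -0.003, 0.166]
ft_force: [-0.7, -0.1, -0.6]
opening: 0.59
```

```bash
python3 - <<'E'
from h import *
shot('wrist','w9');go(524.4,-70.5,404,10.8)
q=plug_curves(524.5,-70.5,20,10.8)
overlay('w9',q,200,150,440,350,3.3,'o14')
E
```

```text
t 14.02 pos [524.8 -70.7 273.2] rot [ 1.7991e+02 -1.5000e-01  9.4900e+00] shift [   0.    -0.  -130.8] |d| 130.8 rot [ 0.016 -0.025 -0.218] F [-0.1  0.1 -0.4] op 0.597
```

View pics/o14.png

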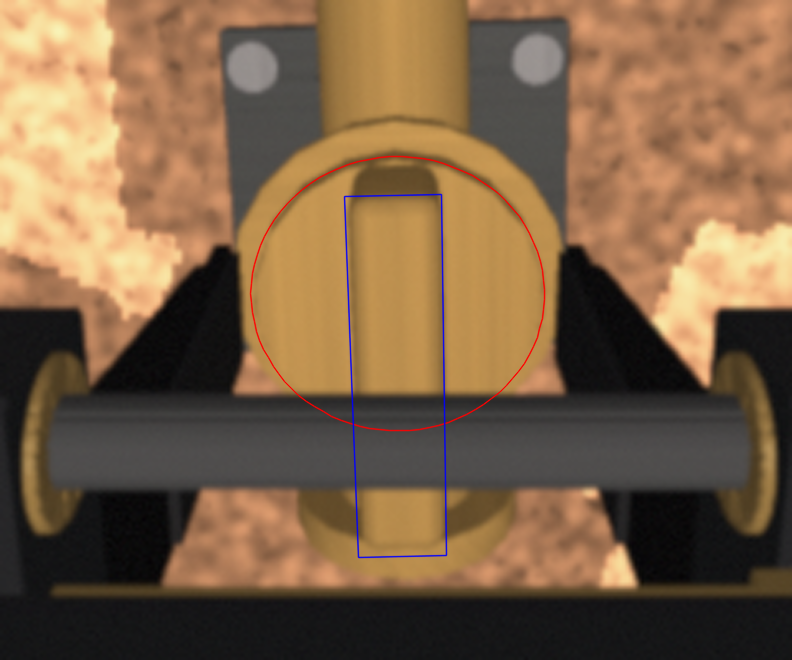

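Released. The bar lies within about 1° of the pipe. Retreating straight up.

{"op": "play_rows", "data": {
  "increments": [
    {"dx":0,"dy":0,"dz":-6,"rx":0,"ry":0,"rz":0},
    {"dx":0,"dy":0,"dz":-18,"rx":0,"ry":0,"rz":0},
    {"dx":0,"dy":0,"dz":-36,"rx":0,"ry":0,"rz":0},
    {"dx":0,"dy":0,"dz":-58,"rx":0,"ry":0,"rz":0},
    {"dx":0,"dy":0,"dz":-82,"rx":0,"ry":0,"rz":-0.1},
    {"dx":0,"dy":0,"dz":-106,"rx":0,"ry":0,"rz":-0.2},
    {"dx":0,"dy":0,"dz":-122,"rx":0,"ry":0,"rz":-0.22},
    {"dx":0,"dy":0,"dz":-130,"rx":0,"ry":0,"rz":-0.22}
  ],
  "fingers": 1
}}

```text
t: 14.68
eef_pos: [524.3, -70.5, 405.8]
tcp_rot: [3.138, -0.006, 0.189]
ft_force: [-0.6, 0.2, -0.6]
opening: 0.997
```

{"op": "play_rows", "data": {
  "increments": [
    {"dx":0,"dy":0,"dz":0,"rx":0,"ry":0,"rz":0},
    {"dx":0,"dy":0,"dz":0,"rx":0,"ry":0,"rz":0},
    {"dx":0,"dy":0,"dz":0,"rx":0,"ry":0,"rz":0}
  ],
  "fingers": 1
}}

```text
t: 14.93
eef_pos: [524.1, -70.4, 404.9]
tcp_rot: [3.139, -0.004, 0.189]
ft_force: [-0.6, 0.1, -0.4]
opening: 1.002
```

```bash
python3 - <<'E'
from h import *
shot('wrist','w10');shot('side','s10');shot('scene','c10');go(524.4,-70.5,404,10.8)
q=plug_curves(524.5,-70.5,20,10.8); v=valve_curves(524.5,-70.5,10.8)
overlay('w10',q+[v[3]],260,100,380,260,3.7,'o15'); crop('s10',250,130,370,270,4.2,'cs10'); crop('c10',260,165,340,230,7,'cc10')
E
```

```text
t 15.08 pos [524.3 -70.5 404.8] rot [179.87  -0.23  10.82] shift [0.1 0.  0.8] |d| 0.8 rot [ 0.022 -0.038  0.003] F [ 0.7 -1.3 -0.7] op 1.0
```

View pics/o15.png

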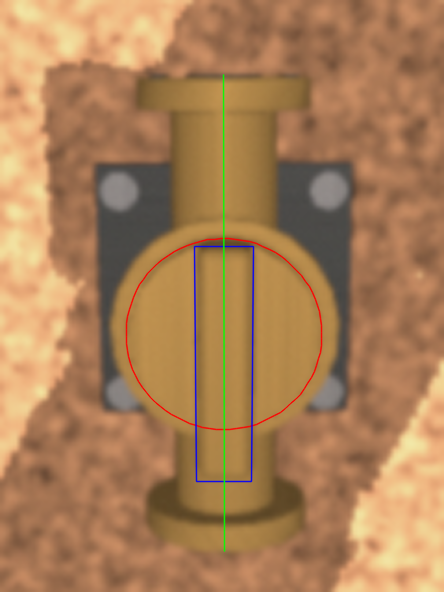

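View pics/cs10.png

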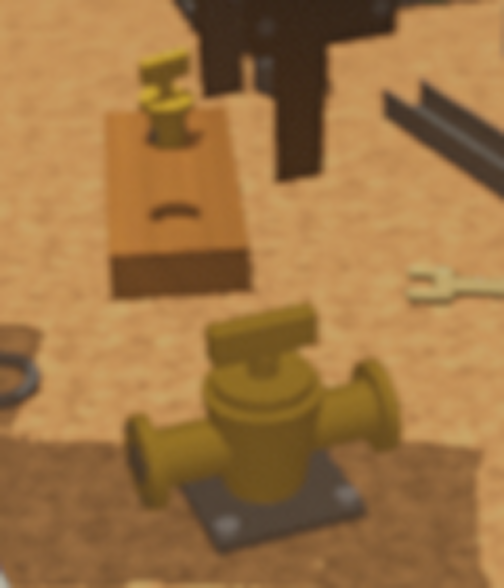

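View pics/cc10.png

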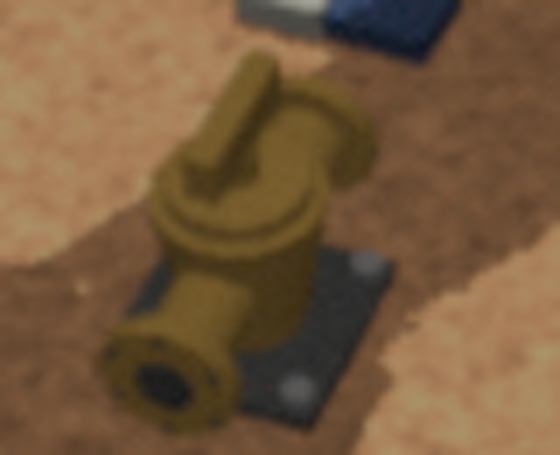

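The plug is fully home, with its bar within about 1° of the pipe line, and the small plug is still in its pocket. Handing in.

```bash
python3 - <<'E'
from h import *
print(env.job_done()); print(env.state()['t'])
E
```

```text
the job is handed in; nothing more can be done
None
the job is handed in; nothing more can be done
```

I took the larger plug from the rack and lowered it into the larger valve without dropping it. I then rocked it about 45° and back under light downward pressure, released it, and handed the job in at about 15 s.

- **Seating:** The rim took the plug's weight with the TCP at 273.2 mm, exactly the height expected for fully home. It stayed between 273.1 and 273.2 mm through the rock and release. The last pictures show the collar flat on the rim.
- **Rock:** The tool turned 45.4°. The bar slipped about 1° in the pads, so the plug itself turned about 44°. Forces stayed under 7 N, with no sign of binding.
- **Alignment:** After release the T-bar lies within about 1° of the pipe, by my reading of the wrist picture.
- **Small plug and gripper:** The smaller plug is still in its pocket. The gripper is open and about 110 mm clear of the plug.
- **Disagreement:** The scene and side cameras disagreed with the wrist camera by 1–2 mm on the valve's position. That is within the stated calibration, and I used the wrist camera.

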